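# Swap two pots over on a hob

### The job

The saucepan and the kettle stand on each other's rings. Swap them over on the hob, so that each ends up centred on the ring where the other one started. They are hot: slide them flat along the surface, never lift or tip them, and leave the mill, the shaker, the garlic and the artichoke standing round the hob where they are.

Things in the scene. Friction and masses are not known exactly. Their poses are not given: they have to be found in the camera images.
- hob: Black glass hob let flush into the worktop (z = 0): pots slide freely on over its edge. 460 mm wide, 225 mm deep, thin steel border, white printed rings. Origin on the surface midway between large and small ring; +x away from the robot, +y to the left. The glass reaches from x = -95 to +130 mm. The worktop's front edge runs nearly parallel, 105 to 140 mm before the origin.
- large_ring (a point): Centre of the large ring, 150 mm across, at the left of the hob (hob frame 0, +140 mm).
- small_ring (a point): Centre of the small ring, 116 mm across, at the right of the hob (hob frame 0, -140 mm).
- middle_ring (a point): Centre of the smallest ring, 84 mm across, empty, midway between the others and set back towards the wall (hob frame +75, 0 mm). Wall cupboards, underside 450 mm up, overhang all that lies more than about 275 mm behind the worktop's front edge.
- saucepan: Open steel saucepan, 110 mm across (114 mm at the rim), 71 mm high, 0.3 to 0.7 kg, with one straight wooden stick handle. Origin at the centre of its underside, z up. The handle points along its +y: a bar 20 mm wide and 13 mm thick that rises outwards by 8 degrees, from 67 mm to 178 mm from the axis.
- pan_grip (a point): On the middle line of the saucepan's handle, 94 mm from the pan's axis and 59 mm above its underside: a good place to pinch it from above, across its 20 mm width (along the pan's x).
- pan_handle_end (a point): Outer end of the saucepan's handle, 178 mm from the axis, 71 mm above the underside.
- kettle: Squat steel kettle with a closed fixed lid, 116 mm across at its widest low down, 0.35 to 0.7 kg. Both pots slide easily unless pressed down. Origin at the centre of its underside, z up. A short spout points along its +x and reaches 82 mm from the axis, 60 mm above the underside. A fixed arched handle stands over the top in its x-z plane, overall height 104 mm.
- kettle_grip (a point): Middle of the kettle's handle bar, on the kettle's axis 95 mm above its underside. The bar is wooden, 76 mm long along the kettle's x, 18 mm wide and 18 mm high; pinch it from above across its width (along the kettle's y). The lid knob below ends 27 mm under this point.
- pepper_mill: Dark wooden pepper mill, 58 mm across, 170 mm high, standing loose near the hob (another like it, far off to the left, has no part in this); leave it. Origin at the centre of its underside.
- salt_shaker: Glass salt shaker, 44 mm across, 90 mm high, standing loose near the hob (another like it stands far off to the left); leave it. Origin at the centre of its underside.
- garlic: Garlic bulb, 56 mm across, 56 mm high, lying loose near the hob; leave it. Origin at the centre of its underside.
- artichoke: Artichoke, 72 mm across, 69 mm high, standing loose near the hob; leave it. Origin at the centre of its underside.

How it is judged (in metres and radians):
At the end, for the whole second after the job is handed in: The saucepan and the kettle have changed places: each stands upright and at rest with its centre within 15 mm of the centre of the ring (large or small) where the other one started (((horizontal distance between saucepan and large_ring below 0.015 m and horizontal distance between kettle and small_ring below 0.015 m) or (horizontal distance between saucepan and small_ring below 0.015 m and horizontal distance between kettle and large_ring below 0.015 m)) and distance of each of saucepan, kettle from where it was at the start of the episode above 0.2 m and angle between each of saucepan, kettle's own z axis and vertical below 0.05 rad and linear speed of each of saucepan, kettle below 0.01 m/s); the robot touches nothing.
It fails at once if the saucepan is lifted off the surface (its underside centre more than 8 mm up) or tipped by more than about 7 degrees (height (world z) of saucepan above 0.008 m or angle between saucepan's own z axis and vertical above 0.12 rad).
It fails at once if the kettle is lifted off the surface (its underside centre more than 8 mm up) or tipped by more than about 7 degrees (height (world z) of kettle above 0.008 m or angle between kettle's own z axis and vertical above 0.12 rad).
It fails at once if the pepper mill, salt shaker, garlic or artichoke is pushed more than 25 mm from its place or the mill or shaker is knocked over (distance of any of pepper_mill, salt_shaker, garlic, artichoke from where it was at the start of the episode above 0.025 m or angle between any of pepper_mill, salt_shaker's own z axis and vertical above 0.3 rad).
It also fails if it takes over 67 s, if anything falls off the work surface, if the arm or the gripper's body presses on something with over 40 N, if the wrist force passes 120 N, or if a joint passes its speed limit or range.

### The arm

A 6-joint arm with a two-finger parallel gripper is mounted at the origin on a cart in front of the work surface, level with it; the furniture and walls round the work are solid. World frame = base frame: x ahead of the robot, y to its left, z up, the work surface at z = 0. Lengths are in mm, angles in rad, forces in N, time in s.
With the tool pointing down it reaches from about 350 to 975 mm from the base axis. Payload 7.1 kg.
Tool frame: the origin (TCP) lies between the finger pads; the fingertips stand 17 mm ahead of it and the grasp point (between the pads) lies 2 mm behind it; z points along the fingers, y is the line along which they close (so a half turn about z gives the same grasp; the last joint's range is limited). The gripper opens to 88 mm and grips with 3 to 60 N. Pads are 20 mm wide; open, the fingers measure 115 mm over their backs; the gripper's body (75 mm by 178 mm) begins 61 mm behind the grasp point.
Start: joints at [1.256, 0.423, 1.63, -0, 1.089, -0.019], TCP at [182.159, 597.849, 239.675] pointing down, gripper open.
Joint ranges: [-3, 3], [-0.9, 2.11], [0.09, 2.58], [-1.31, 4.45], [0.11, 2.69], [-2.54, 2.54]. Speed limits (rad/s): [2.39, 2.39, 3.01, 3.14, 3.14, 3.14].

### API

Orientations are given as a rotation vector (axis times angle).
In Python, from workcell import ctrl, optics, telemetry, job gives the robot as it stands (ctrl), with the cameras (optics), the readings (telemetry) and the job (job).
- The arm moves only by the shell command python3 jog.py 'ROWS' [OPENING]. ROWS is a JSON object with one list for each field, all of the same length, 1 to 5, a row being the entries at one place: sx, sy, sz (the shift in a scale on which 1.0 is 200 mm), drx, dry, drz (a rotation vector in parts of the range, where 1.0 means pi rad); each row shifts and turns the commanded pose from where the row before left it, along the tool's axes as they then stand; what a row does not reach is not made up. A row lasts 1/12 s, in which the tool goes at most 41.7 mm and 0.125 rad, less where a joint would pass 70% of its speed; a pose out of reach is approached as far as the arm can. OPENING is the finger opening in mm, set as the command begins (- or left out keeps the last). The fingers move at their own pace and stop on an object; the grip force is fixed at half the most. Time passes only in rows, so rows that do not move let the fingers close. It prints the time, the measured TCP pose, the force, the opening and the grip force at its end. A shift or turn number past 1, either way, is cut back to 1. Input that does not fit is refused with a message, and nothing moves.
- telemetry.get_obs(): the state, without advancing time (a new reading comes with each control period).
- optics.get_image(name): name is "side" or "top" or "wrist"; returns a dict with "img" (400x640x3 uint8, red, green, blue), "fx", "fy", "cx", "cy" (pixels), "k1" (the pictures are not rectified: a ray, as slopes to the right and down, at radius r is drawn at 1 + k1 r^2 times it, then the intrinsics apply), "R" (3x3) and "t" (3): a world point X has camera coordinates R X + t. Camera axes: x right, y down, z forward; pixel columns grow to the right and rows downward; lengths in mm; the calibration is good to about 2 mm. A picture is of the moment at which its call begins. There is no depth.
- job.close_job(): hands the job in; it is judged then, once.
The state is a dict: "t": time; "qpos": joint angles; "qvel": joint speeds; "joint_torque": joint torques, N m; "ee_pos": TCP position; "orientation": TCP orientation; "ft_force": force on the tool from outside, world axes, zero at the start; "moment": the same for the moment, N m; "width": finger opening in mm; "grasp_force": force on a finger pad.
Only numpy, scipy, OpenCV 4.12 (cv2) and the standard library are available. Lean on these libraries where they do the work, as an engineer would, in place of code of your own. Each camera call takes 0.05 s, during which the arm holds its last target. There are 200 camera calls.

## Working session

There is one attempt and no reset: what is moved stays moved. The work goes in short steps, Python scripts to look and compute and a shell command to move; the robot and the scene stay as the last step left them, time stands still between calls to the robot, and variables do not carry over. Pictures are saved under pics/ and viewed, at most 10 in all, crops included, and the job is handed in when it is done.

```bash
ls; mkdir -p pics; python3 - <<'E'
from workcell import ctrl, optics, telemetry, job
import cv2,numpy as np
o=telemetry.get_obs(); print(o)
for n in ["top","side"]:
    d=optics.get_image(n); cv2.imwrite(f"pics/{n}0.png",d["img"][:,:,::-1])
    print(n,{k:np.round(v,4).tolist() for k,v in d.items() if k!="img"})
E
```

```text
jog.py
pics
workcell.py
{'t': 0.0, 'qpos': array([ 1.25599348e+00,  4.23837760e-01,  1.63067178e+00,  4.50652310e-06,
        1.08861074e+00, -1.90152768e-02]), 'qvel': array([-0.00176078, -0.00197115, -0.00205334, -0.00193379, -0.00096703,
       -0.0011488 ]), 'joint_torque': array([ 4.23177407e-04, -5.44612062e+01, -2.73669541e+01,  6.44532521e-02,
        2.26345018e-02, -7.33221304e-05]), 'ee_pos': array([182.00394247, 597.36317313, 238.91076486]), 'orientation': array([-4.62895281e-01, -3.10704160e+00,  2.36501315e-03]), 'ft_force': array([0.57852525, 1.30786977, 0.08994137]), 'moment': array([-0.0196289 ,  0.02879261, -0.02047017]), 'grasp_force': 0.0, 'width': 87.81222370700549}
top {'fx': 468.6222, 'fy': 468.6222, 'cx': 323.2948, 'cy': 200.2897, 'k1': -0.0705, 'R': [[-0.0176, -0.9998, 0.0083], [-0.9842, 0.0159, -0.1766], [0.1764, -0.0113, -0.9842]], 't': [-32.9108, 525.1914, 1442.8776]}
side {'fx': 430.21, 'fy': 430.21, 'cx': 317.9537, 'cy': 198.1585, 'k1': 0.0206, 'R': [[-0.9322, -0.3614, 0.0184], [-0.259, 0.6309, -0.7313], [0.2527, -0.6865, -0.6818]], 't': [486.0772, 196.0051, 1314.3656]}
```

View pics/top0.png

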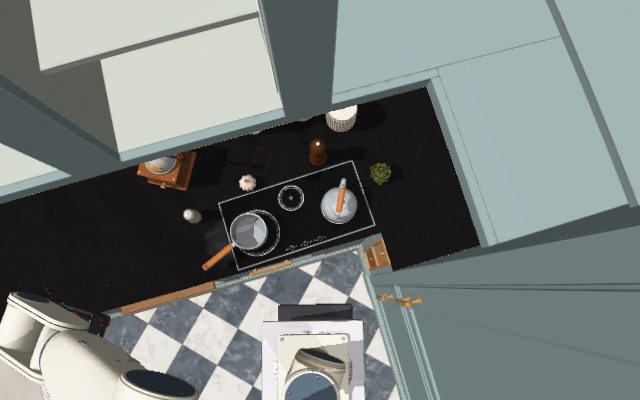

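View pics/side0.png

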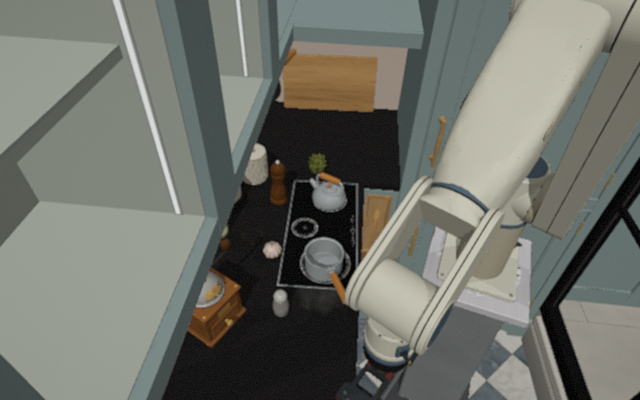

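The top view shows the saucepan near (249,231) on the left ring, with its handle end at (205,268). The kettle is near (339,204) on the right ring. Garlic is at (248,183), the shaker at (192,215), the mill at (318,152), the artichoke at (380,173), and the empty ring at (291,198). I'll enlarge the view to measure accurately.

```bash
cat > h.py <<'E'
import cv2,numpy as np
from workcell import ctrl, optics, telemetry, job
def und(d,uv):
    s=(np.array(uv,float)-[d["cx"],d["cy"]])/[d["fx"],d["fy"]]; x=s.copy()
    for _ in range(20): x=s/(1+d["k1"]*(x@x))
    return x
def p2w(d,uv,z):
    R,t=np.array(d["R"]),np.array(d["t"]); r=R.T@np.append(und(d,uv),1); c=-R.T@t
    return c+r*(z-c[2])/r[2]
def w2p(d,X):
    c=np.array(d["R"])@np.array(X,float)+np.array(d["t"]); s=c[:2]/c[2]
    return s*(1+d["k1"]*(s@s))*[d["fx"],d["fy"]]+[d["cx"],d["cy"]]
def crop(d,x0,y0,w,h,k,fn):
    cv2.imwrite(fn,cv2.resize(np.ascontiguousarray(d["img"][y0:y0+h,x0:x0+w,::-1]),None,fx=k,fy=k,interpolation=cv2.INTER_CUBIC))
E
python3 - <<'E'
from h import *
d=optics.get_image("top"); np.save("top0.npy",d,allow_pickle=True)
crop(d,175,130,225,150,3.5,"pics/topc.png")
for n,uv,z in [("c1",(219,204),0),("c2",(353,161),0),("c3",(375,226),0),("c4",(239,269),0),("mid",(291,198),0),("hend",(205,268),71),("pan rim",(249,231),71),("ket",(341,199),104)]:
    print(n,p2w(d,uv,z).round(1))
E
```

```text
c1 [526.1 300.1   0. ]
c2 [ 664.5 -143.7    0. ]
c3 [ 445.2 -209.1    0. ]
c4 [313.7 231.7   0. ]
mid [542.3  63.6   0. ]
hend [315.6 324.1  71. ]
pan rim [427.5 190.   71. ]
ket [517.5 -95.3 104. ]
```

View pics/topc.png

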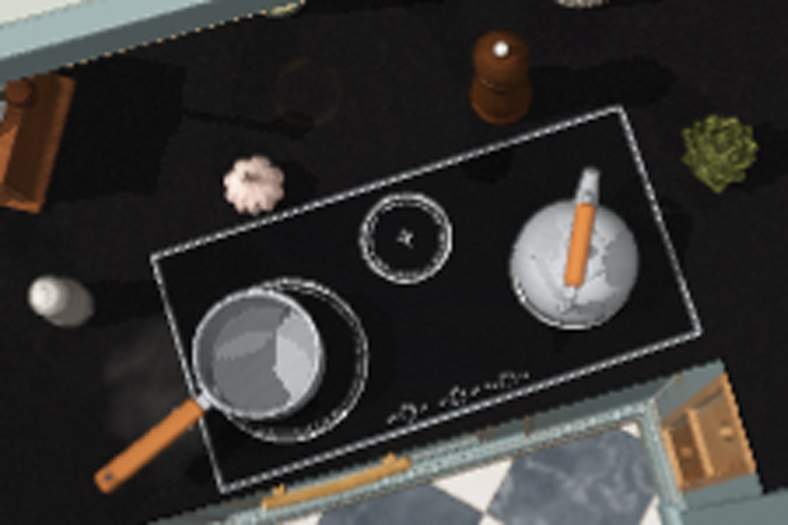

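The crop shows the hob corners at (153,257), (620,108), (699,331) and (222,491), and the middle ring at (405,238). The pan rim is centred at (260,352) and its handle ends at (103,482). The kettle body is at (575,263), with its bar running from (585,207) to (575,285). Next I'll fit the hob frame and the object positions.

```bash
python3 - <<'E'
from h import *
d=np.load("top0.npy",allow_pickle=True).item()
W=lambda u,v,z=0:p2w(d,((u+.5)/3.5-.5+175,(v+.5)/3.5-.5+130),z)[:2]
P=np.array([W(153,257),W(620,108),W(699,331),W(222,491),W(405,238),W(286,360)])
H=np.array([[130,230],[130,-230],[-95,-230],[-95,230],[75,0],[0,140]],float)
hc,pc=H.mean(0),P.mean(0);A=(H-hc).T@(P-pc)
U,S,V=np.linalg.svd(A);R=(U@V).T
o=pc-R@hc;print("yaw",np.arctan2(R[1,0],R[0,0]),"o",o);print("res",(H@R.T+o-P).round(1))
f=lambda p:(R.T@(p-o)).round(1)
print("LR",(o+R@[0,140]).round(1),"SR",(o+R@[0,-140]).round(1),"MR",(o+R@[75,0]).round(1))
for n,a in dict(pan=(260,352,71),hend=(103,482,74),hin=(203,404,62),ket=(575,263,30),bar1=(585,207,104),bar2=(575,285,104),spout=(590,175,60),garlic=(254,185,28),shaker_top=(48,297,85),shaker_b=(73,307,0),mill_top=(501,47,165),mill_b=(500,100,10),art=(720,153,35)).items():
    w=W(*a);print(n,w.round(1),"hob",f(w))
np.savez("hob.npz",R=R,o=o)
E
```

```text
yaw 0.30387867381211064 o [472.47767702  42.54559058]
res [[-1.5 -1.4]
 [-0.9  1.7]
 [-0.5  1.9]
 [ 2.2 -1. ]
 [ 0.5 -0.7]
 [ 0.2 -0.5]]
LR [430.6 176.1] SR [514.4 -91. ] MR [544.  65.]
pan [429.9 190.2] hob [  3.6 153.6]
hend [317.5 326.3] hob [-63.  317.1]
hin [385.4 241.7] hob [-23.5 216.1]
ket [512.1 -91.9] hob [  -2.4 -140.2]
bar1 [549.3 -98.5] hob [  31.1 -157.6]
bar2 [480.2 -88.1] hob [ -31.7 -127. ]
spout [ 587.8 -106.1] hob [  65.6 -176.3]
garlic [590.5 203.8] hob [160.9 118.5]
shaker_top [479.8 376.4] hob [106.9 316.4]
shaker_b [483.  376.5] hob [110.  315.5]
mill_top [677.5 -27. ] hob [ 174.8 -127.7]
mill_b [673.1 -25.5] hob [ 171.1 -125. ]
art [ 612.5 -228.7] hob [  52.5 -300.7]
```

Careful with the scale: shifts go in shares of 200 mm and turns go in shares of pi rad. That gives: -28 mm / 200 = -0.14, -26 mm / 200 = -0.13.

```bash
cat > go.py <<'E'
# go.py X Y Z YANG : remaining move to the target in the tool's present axes (YANG = world angle of tool y, mod pi)
import sys
from h import *
from scipy.spatial.transform import Rotation as Ro
o=telemetry.get_obs();M=Ro.from_rotvec(o["orientation"]).as_matrix()
a=np.arctan2(M[1,1],M[0,1]);x,y,z,g=map(float,sys.argv[1:5])
da=(g-a+np.pi/2)%np.pi-np.pi/2
print("t",round(o["t"],2),"tcp",o["ee_pos"].round(1),"yang",a.round(3),"zaxis",M[:,2].round(3),"tool d",(M.T@(np.array([x,y,z])-o["ee_pos"])).round(1),"rz",round(-da,3),"F",o["ft_force"].round(1),"w",round(o["width"],1),"q",o["qpos"].round(2))
E
python3 jog.py '{"sx": [-0.13, -0.13, -0.13, -0.13, -0.13], "sy": [-0.14, -0.14, -0.14, -0.14, -0.14], "sz": [0, 0, 0, 0, 0], "drx": [0, 0, 0, 0, 0], "dry": [0, 0, 0, 0, 0], "drz": [0, 0, 0, 0, 0]}' 70
python3 jog.py '{"sx": [-0.13, -0.13, -0.13, -0.13, -0.13], "sy": [-0.14, -0.14, -0.14, -0.14, -0.14], "sz": [0, 0, 0, 0, 0], "drx": [0, 0, 0, 0, 0], "dry": [0, 0, 0, 0, 0], "drz": [0, 0, 0, 0, 0]}'
python3 go.py 514.5 -93 180 1.42
```

```text
t: 0.57
ee_pos: [265.9, 424.3, 239.4]
orientation: [-0.462, -3.107, 0.001]
ft_force: [-0.1, -0.1, -0.1]
width: 69.8
grasp_force: 0.0
t: 0.98
ee_pos: [349.5, 252.5, 239.7]
orientation: [0.462, 3.107, 0.0]
ft_force: [1.5, 0.3, -0.5]
width: 70.1
grasp_force: 0.0
t 0.98 tcp [349.5 252.5 239.7] yang 1.275 zaxis [ 0.  0. -1.] tool d [-258.4 -282.5   59.7] rz -0.145 F [ 1.5  0.3 -0.5] w 70.1 q [ 0.6   0.13  2.04 -0.    0.97 -0.68]
```

To row units: -28 mm / 200 = -0.14, -26 mm / 200 = -0.13.

```bash

python3 jog.py '{"sx": [-0.13, -0.13, -0.13, -0.13, -0.13], "sy": [-0.14, -0.14, -0.14, -0.14, -0.14], "sz": [0, 0, 0, 0, 0], "drx": [0, 0, 0, 0, 0], "dry": [0, 0, 0, 0, 0], "drz": [0, 0, 0, 0, 0]}' >/dev/null
python3 jog.py '{"sx": [-0.13, -0.13, -0.13, -0.13, -0.12], "sy": [-0.14, -0.14, -0.14, -0.14, -0.15], "sz": [0, 0, 0, 0, 0], "drx": [0, 0, 0, 0, 0], "dry": [0, 0, 0, 0, 0], "drz": [0, 0, 0, 0, 0]}' >/dev/null
python3 jog.py '{"sx": [0, 0, 0, 0], "sy": [0, 0, 0, 0], "sz": [0.1, 0.1, 0.1, 0], "drx": [0, 0, 0, 0], "dry": [0, 0, 0, 0], "drz": [-0.0239, -0.0223, 0, 0]}' >/dev/null
python3 go.py 514.5 -93 94 1.42
python3 - <<'E'
from h import *
d=optics.get_image("wrist"); cv2.imwrite("pics/w1.png",d["img"][:,:,::-1])
for n,X in dict(grip=(514.5,-93,104),base=(514.5,-93,0)).items(): print(n,w2p(d,X))
d=optics.get_image("side"); np.save("s1.npy",d,allow_pickle=True)
E
```

```text
t 2.15 tcp [511.4 -90.7 176.3] yang 1.419 zaxis [-0.006  0.001 -1.   ] tool d [-4.  -1.9 82.2] rz -0.001 F [-1.3  0.9 -0.1] w 70.0 q [-0.2   0.36  1.91  0.    0.88 -1.62]
grip [311.53219404 225.26674646]
base [312.59379693 192.29951764]
```

View pics/w1.png

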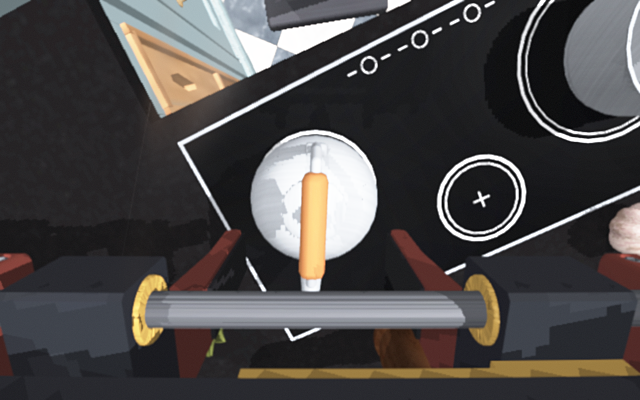

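The wrist view shows the bar from (316,172) to (312,280), centred at (314,226). My predicted grip point was (312,225), so they agree. Going down to close on it.

```bash

python3 jog.py '{"sx": [-0.01, -0.01, 0, 0, 0], "sy": [-0.005, -0.005, 0, 0, 0], "sz": [0.135, 0.135, 0.1, 0.04, 0], "drx": [0, 0, 0, 0, 0], "dry": [0, 0, 0, 0, 0], "drz": [0, 0, 0, 0, 0]}' 60 >/dev/null
python3 go.py 514.5 -93 94 1.42
python3 jog.py '{"sx": [0, 0, 0, 0, 0], "sy": [0, 0, 0, 0, 0], "sz": [0, 0, 0, 0, 0], "drx": [0, 0, 0, 0, 0], "dry": [0, 0, 0, 0, 0], "drz": [0, 0, 0, 0, 0]}' 8
python3 jog.py '{"sx": [0, 0, 0, 0, 0], "sy": [0, 0, 0, 0, 0], "sz": [0, 0, 0, 0, 0], "drx": [0, 0, 0, 0, 0], "dry": [0, 0, 0, 0, 0], "drz": [0, 0, 0, 0, 0]}'
python3 go.py 567.9 72.5 94 1.42
```

```text
t 2.67 tcp [517.1 -93.   97.2] yang 1.42 zaxis [-0.002  0.    -1.   ] tool d [ 2.6 -0.4  3.2] rz 0.0 F [ 0.4 -1.5  0.5] w 60.0 q [-0.2   0.5   1.93 -0.    0.71 -1.62]
t: 3.08
ee_pos: [518.0, -93.4, 98.5]
orientation: [0.236, 3.131, -0.0]
ft_force: [0.1, 0.1, 0.1]
width: 29.9
grasp_force: 0.0
t: 3.5
ee_pos: [517.6, -93.3, 98.0]
orientation: [0.237, 3.132, -0.0]
ft_force: [-1.2, 0.6, 5.5]
width: 17.4
grasp_force: 29.8
t 3.5 tcp [517.6 -93.3  98. ] yang 1.42 zaxis [ 0. -0. -1.] tool d [-24.8 171.5   4. ] rz -0.0 F [-1.2  0.6  5.5] w 17.4 q [-0.2   0.49  1.93  0.    0.71 -1.62]
```

```bash

python3 jog.py '{"sx": [-0.005, -0.01, -0.01, -0.01, -0.01], "sy": [0.025, 0.06, 0.065, 0.065, 0.065], "sz": [0, 0, 0, 0, 0], "drx": [0, 0, 0, 0, 0], "dry": [0, 0, 0, 0, 0], "drz": [0, 0, 0, 0, 0]}'
python3 go.py 567.9 72.5 98 1.42
```

```text
t: 3.92
ee_pos: [535.4, -38.5, 98.0]
orientation: [0.236, 3.132, -0.001]
ft_force: [-1.2, -4.0, 4.8]
width: 17.6
grasp_force: 29.8
t 3.92 tcp [535.4 -38.5  98. ] yang 1.42 zaxis [ 0.001 -0.    -1.   ] tool d [-15.4 114.6  -0. ] rz 0.0 F [-1.2 -4.   4.8] w 17.6 q [-0.09  0.51  1.91 -0.    0.72 -1.51]
```

To row units: 13 mm / 200 = 0.065, -2 mm / 200 = -0.01.

```bash

python3 jog.py '{"sx": [-0.01, -0.01, -0.01, -0.01, -0.01], "sy": [0.065, 0.065, 0.065, 0.065, 0.065], "sz": [0, 0, 0, 0, 0], "drx": [0, 0, 0, 0, 0], "dry": [0, 0, 0, 0, 0], "drz": [0, 0, 0, 0, 0]}' >/dev/null
python3 jog.py '{"sx": [-0.01, -0.01, -0.005, 0, 0], "sy": [0.065, 0.065, 0.06, 0.03, 0], "sz": [0, 0, 0, 0, 0], "drx": [0, 0, 0, 0, 0], "dry": [0, 0, 0, 0, 0], "drz": [0, 0, 0, 0, 0]}'
python3 go.py 567.9 72.5 98 1.42
python3 jog.py '{"sx": [0, 0, 0, 0, 0], "sy": [0, 0, 0, 0, 0], "sz": [0, 0, 0, 0, 0], "drx": [0, 0, 0, 0, 0], "dry": [0, 0, 0, 0, 0], "drz": [0, 0, 0, 0, 0]}' 60
python3 jog.py '{"sx": [0, 0, 0, 0, 0], "sy": [0, 0, 0, 0, 0], "sz": [-0.05, -0.15, -0.2, -0.2, 0], "drx": [0, 0, 0, 0, 0], "dry": [0, 0, 0, 0, 0], "drz": [0, 0, 0, 0, 0]}' >/dev/null
python3 go.py 370 262.6 150 0.69
```

```text
t: 4.75
ee_pos: [566.8, 68.5, 98.0]
orientation: [0.234, 3.131, 0.002]
ft_force: [0.9, 2.7, 3.8]
width: 17.9
grasp_force: 29.8
t 4.75 tcp [566.8  68.5  98. ] yang 1.421 zaxis [ 0.002  0.001 -1.   ] tool d [-0.5  4.1  0. ] rz 0.001 F [0.9 2.7 3.8] w 17.9 q [ 0.1   0.54  1.83  0.    0.76 -1.32]
t: 5.17
ee_pos: [565.7, 66.0, 97.4]
orientation: [-0.237, -3.132, 0.0]
ft_force: [-0.3, 0.6, 0.1]
width: 47.9
grasp_force: 0.0
t 5.58 tcp [570.2  66.5 225.9] yang 1.42 zaxis [ 0.012  0.001 -1.   ] tool d [228.4 163.5  73.7] rz 0.73 F [ 1.4 -0.1  0.7] w 60.3 q [ 0.1   0.36  1.76  0.    1.   -1.32]
```

To row units: 33 mm / 200 = 0.165, 32 mm / 200 = 0.16.

```bash

python3 jog.py '{"sx": [0.16, 0.165, 0.165, 0.165, 0.165], "sy": [0.115, 0.115, 0.115, 0.115, 0.12], "sz": [0, 0, 0, 0, 0], "drx": [0, 0, 0, 0, 0], "dry": [0, 0, 0, 0, 0], "drz": [0, 0, 0, 0, 0]}' >/dev/null
python3 jog.py '{"sx": [0.165, 0.155, 0, 0, 0], "sy": [0.12, 0.115, 0, 0, 0], "sz": [0, 0, 0, 0, 0], "drx": [0, 0, 0, 0, 0], "dry": [0, 0, 0, 0, 0], "drz": [0, 0, 0.0382, 0.0382, 0.0382]}' >/dev/null
python3 jog.py '{"sx": [0, 0, 0, 0, 0], "sy": [0, 0, 0, 0, 0], "sz": [0.125, 0.125, 0.125, 0, 0], "drx": [0, 0, 0, 0, 0], "dry": [0, 0, 0, 0, 0], "drz": [0.0382, 0.0382, 0.0414, 0, 0]}' >/dev/null
python3 go.py 370 262.6 60 0.69
python3 - <<'E'
from h import *
d=optics.get_image("wrist"); cv2.imwrite("pics/w2.png",d["img"][:,:,::-1])
for n,X in dict(grip=(370,262.6,66),end=(317,326,78),pan=(430,190,71),ket=(564,67,104),base=(564,67,0)).items(): print(n,w2p(d,X))
np.save("w2.npy",d,allow_pickle=True)
E
```

```text
t 6.83 tcp [364.6 261.1 142.5] yang 0.699 zaxis [-0.002 -0.001 -1.   ] tool d [-2.4  5.3 82.4] rz 0.009 F [ 0.5 -0.1  0.9] w 59.9 q [ 0.6   0.33  2.08 -0.    0.74 -0.1 ]
grip [322.97746386 221.75217535]
end [324.36053314  91.35056667]
pan [321.43894776 348.30945235]
ket [351.61010664 576.83051787]
base [342.04628516 451.73621471]
```

View pics/w2.png

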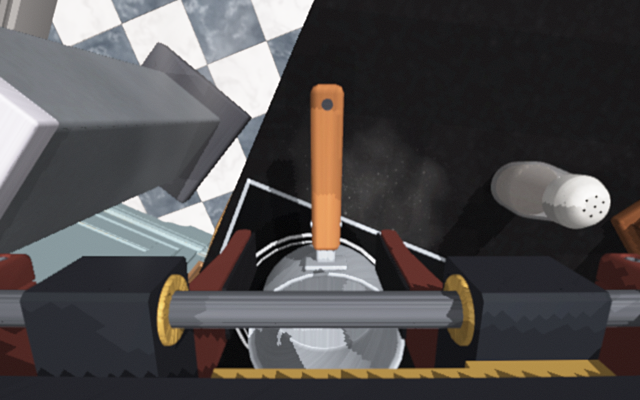

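The wrist view shows the handle running from (327,84) to (327,250), about 3 px right of and 5 mm further out than I predicted. I'll correct by that and go down. The kettle, mill and garlic are clear of it.

To row units: 28 mm / 200 = 0.14, 22 mm / 200 = 0.11.

```bash

python3 jog.py '{"sx": [0.01, 0, 0, 0, 0], "sy": [0.035, 0, 0, 0, 0], "sz": [0.1, 0.14, 0.11, 0.05, 0], "drx": [0, 0, 0, 0, 0], "dry": [0, 0, 0, 0, 0], "drz": [0, 0, 0, 0, 0]}' 60 >/dev/null
python3 go.py 370 262.6 60 0.69
python3 jog.py '{"sx": [0, 0, 0, 0, 0], "sy": [0, 0, 0, 0, 0], "sz": [0, 0, 0, 0, 0], "drx": [0, 0, 0, 0, 0], "dry": [0, 0, 0, 0, 0], "drz": [0, 0, 0, 0, 0]}' 10 >/dev/null
python3 jog.py '{"sx": [0, 0, 0, 0], "sy": [0, 0, 0, 0], "sz": [0, 0, 0, 0], "drx": [0, 0, 0, 0], "dry": [0, 0, 0, 0], "drz": [0, 0, 0, 0]}'
python3 go.py 370 262.6 60 0.69
```

```text
t 7.3 tcp [369.  267.4  62.3] yang 0.697 zaxis [-0.001 -0.001 -1.   ] tool d [-4.4 -2.3  2.3] rz 0.007 F [-0.3 -0.2  0.6] w 59.8 q [ 0.6   0.49  2.09 -0.    0.56 -0.1 ]
t: 8.05
ee_pos: [369.2, 267.8, 62.9]
orientation: [1.332, 2.845, 0.0]
ft_force: [-1.3, 1.5, 4.8]
width: 19.9
grasp_force: 30.0
t 8.05 tcp [369.2 267.8  62.9] yang 0.695 zaxis [ 0.  0. -1.] tool d [-4.5 -2.7  2.9] rz 0.005 F [-1.3  1.5  4.8] w 19.9 q [ 0.6   0.49  2.09  0.    0.55 -0.09]
```

To row units: -10 mm / 200 = -0.05, -9 mm / 200 = -0.045.

```bash

python3 jog.py '{"sx": [-0.02, -0.045, -0.045, -0.045, -0.045], "sy": [-0.025, -0.05, -0.05, -0.05, -0.05], "sz": [-0.0025, 0, 0, 0, 0], "drx": [0, 0, 0, 0, 0], "dry": [0, 0, 0, 0, 0], "drz": [0, 0, 0, 0, 0]}'
python3 jog.py '{"sx": [-0.045, -0.045, -0.035, 0], "sy": [-0.05, -0.05, -0.03, 0], "sz": [0, 0, 0, 0], "drx": [0, 0, 0, 0], "dry": [0, 0, 0, 0], "drz": [0, 0, 0, 0]}'
python3 - <<'E'
from h import *
d=optics.get_image("top"); np.save("t2.npy",d,allow_pickle=True)
crop(d,175,130,225,150,3.5,"pics/top2.png")
E
python3 go.py 372 106 62 0.695
```

```text
t: 8.47
ee_pos: [359.5, 206.2, 63.0]
orientation: [-1.332, -2.845, 0.001]
ft_force: [0.3, 1.0, -1.3]
width: 19.5
grasp_force: 30.0
t: 8.8
ee_pos: [355.2, 169.9, 63.0]
orientation: [-1.335, -2.842, 0.003]
ft_force: [-0.9, -1.4, -0.3]
width: 19.8
grasp_force: 30.0
t 8.85 tcp [355.6 170.7  63.1] yang 0.692 zaxis [-0.001 -0.001 -1.   ] tool d [-60.3 -28.7   1.1] rz -0.003 F [-0.2 -1.2 -2.1] w 20.1 q [ 0.42  0.44  2.22 -0.    0.48 -0.27]
```

View pics/top2.png

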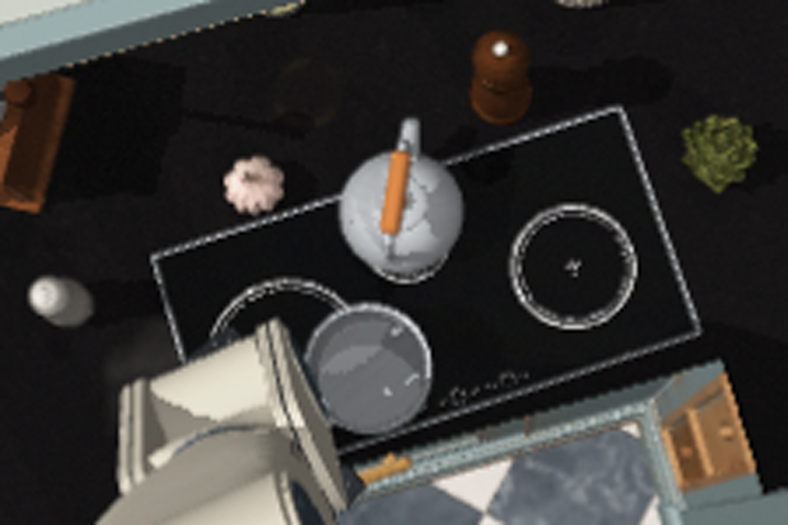

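The pan rim is now centred at (369,369), the kettle body at (402,214), and the uncovered small ring at (573,267). All the bystanders stand where they were.

```bash
python3 - <<'E'
from h import *
d=np.load("t2.npy",allow_pickle=True).item();h=np.load("hob.npz");R,o=h["R"],h["o"]
W=lambda u,v,z=0:p2w(d,((u+.5)/3.5-.5+175,(v+.5)/3.5-.5+130),z)[:2]
pan=W(369,369,71);off=pan-np.array([355.4,170.3])
for n,p in dict(pan=pan,ket=W(402,214,30),SR=W(573,267)).items(): print(n,p.round(1),"hob",(R.T@(p-o)).round(1))
print("off",off,np.hypot(*off),np.arctan2(*off[::-1]))
E
python3 go.py 372 106 62 0.695
```

```text
pan [413.3  93.8] hob [-41.1  66.6]
ket [560.5  66.5] hob [91.2 -3.5]
SR [513.4 -91.3] hob [  -1. -140.]
off [ 57.94590861 -76.48797694] 95.95904824710406 -0.9224604208677415
t 8.85 tcp [355.6 170.7  63.1] yang 0.692 zaxis [-0.001 -0.001 -1.   ] tool d [-60.3 -28.7   1.1] rz -0.003 F [-0.2 -1.2 -2.1] w 20.1 q [ 0.42  0.44  2.22 -0.    0.48 -0.27]
```

To row units: -13 mm / 200 = -0.065, -6 mm / 200 = -0.03.

```bash

python3 jog.py '{"sx": [-0.03, -0.065, -0.065, -0.065, -0.065], "sy": [-0.015, -0.025, -0.025, -0.025, -0.025], "sz": [0, 0, 0, 0, 0], "drx": [0, 0, 0, 0, 0], "dry": [0, 0, 0, 0, 0], "drz": [0, 0, 0, 0, 0]}' >/dev/null
python3 jog.py '{"sx": [-0.065, -0.065, -0.065, -0.065, -0.065], "sy": [-0.025, -0.025, -0.025, -0.025, -0.025], "sz": [0, 0, 0, 0, 0], "drx": [0, 0, 0, 0, 0], "dry": [0, 0, 0, 0, 0], "drz": [0, 0, 0, 0, 0]}'
python3 go.py 456 -14.6 63 0.692
```

```text
t: 9.68
ee_pos: [398.5, 46.5, 63.1]
orientation: [-1.331, -2.846, 0.0]
ft_force: [0.2, 1.3, -1.9]
width: 19.9
grasp_force: 30.0
t 9.68 tcp [398.5  46.5  63.1] yang 0.696 zaxis [-0.  0. -1.] tool d [-83.8   5.    0.1] rz 0.004 F [ 0.2  1.3 -1.9] w 19.9 q [ 0.09  0.45  2.21  0.    0.49 -0.61]
```

To row units: -13 mm / 200 = -0.065, 1 mm / 200 = 0.005.

```bash

python3 jog.py '{"sx": [-0.065, -0.065, -0.065, -0.065, -0.065], "sy": [0, 0.005, 0.005, 0.005, 0.005], "sz": [0, 0, 0, 0, 0], "drx": [0, 0, 0, 0, 0], "dry": [0, 0, 0, 0, 0], "drz": [0, 0, 0, 0, 0]}' >/dev/null
python3 jog.py '{"sx": [-0.05, -0.025, -0.01, 0, 0], "sy": [0.005, 0, 0, 0, 0], "sz": [0, 0, 0, 0, 0], "drx": [0, 0, 0, 0, 0], "dry": [0, 0, 0, 0, 0], "drz": [0, 0, 0, 0, 0]}'
python3 go.py 456 -14.6 63 0.692
python3 - <<'E'
from h import *
d=optics.get_image("top"); np.save("t3.npy",d,allow_pickle=True)
crop(d,175,130,225,150,3.5,"pics/top3.png")
E
```

```text
t: 10.52
ee_pos: [454.4, -12.7, 63.1]
orientation: [-1.332, -2.845, 0.0]
ft_force: [0.7, 0.2, -2.3]
width: 19.5
grasp_force: 30.0
t 10.52 tcp [454.4 -12.7  63.1] yang 0.695 zaxis [-0. -0. -1.] tool d [-2.5  0.1  0.1] rz 0.003 F [ 0.7  0.2 -2.3] w 19.5 q [-0.05  0.49  2.1  -0.    0.55 -0.75]
```

View pics/top3.png

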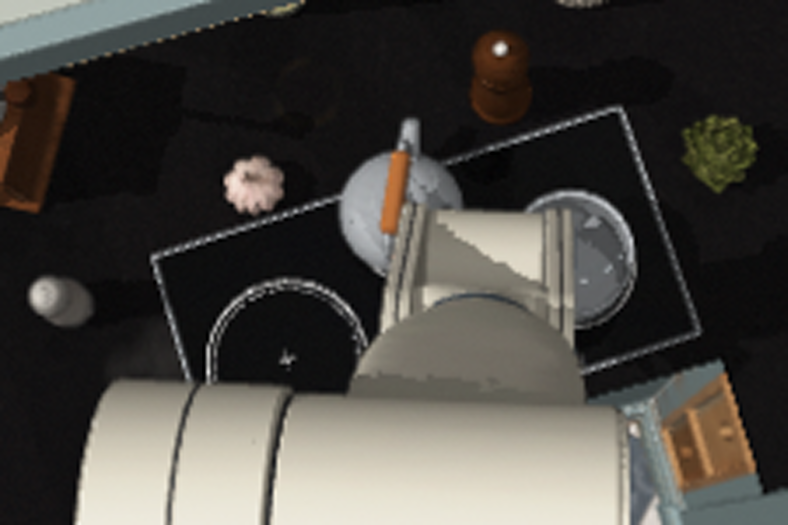

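The pan now covers the small ring, with its right edge at 636, top at 189 and bottom at 328. The uncovered large ring's cross is at (287,358). Nothing else has moved. I'll nudge the pan 2.5 mm, release, and go back to the kettle.

To row units: -2.5 mm / 200 = -0.0125.

```bash
python3 - <<'E'
from h import *
d=np.load("t3.npy",allow_pickle=True).item()
print("pan px on ring",(w2p(d,(514,-91,71))-[175,130])*3.5, "LR", p2w(d,(287.5/3.5+174.5,358.5/3.5+129.5),0))
E
python3 jog.py '{"sx": [-0.0125, 0, 0], "sy": [0, 0, 0], "sz": [0, 0, 0], "drx": [0, 0, 0], "dry": [0, 0, 0], "drz": [0, 0, 0]}' >/dev/null
python3 jog.py '{"sx": [0, 0, 0, 0, 0], "sy": [0, 0, 0, 0, 0], "sz": [0, 0, 0, 0, 0], "drx": [0, 0, 0, 0, 0], "dry": [0, 0, 0, 0, 0], "drz": [0, 0, 0, 0, 0]}' 60
python3 jog.py '{"sx": [0, 0, 0, 0, 0], "sy": [0, 0, 0, 0, 0], "sz": [-0.075, -0.15, -0.175, -0.175, 0], "drx": [0, 0, 0, 0, 0], "dry": [0, 0, 0, 0, 0], "drz": [0, 0, 0, 0, 0]}' >/dev/null
python3 go.py 564 66.5 170 1.42
```

```text
pan px on ring [574.57398771 252.00692704] LR [432.21922989 175.67186081   0.        ]
t: 11.23
ee_pos: [456.2, -14.7, 63.3]
orientation: [1.332, 2.845, 0.0]
ft_force: [-0.1, 0.7, -0.0]
width: 49.7
grasp_force: 0.0
t 11.65 tcp [459.6 -14.9 183.7] yang 0.695 zaxis [ 0.01  -0.001 -1.   ] tool d [ -4.3 132.2  14.6] rz -0.725 F [ 0.4  0.3 -0. ] w 59.7 q [-0.06  0.26  2.04  0.    0.83 -0.75]
```

To row units: 33 mm / 200 = 0.165, -1 mm / 200 = -0.005, -0.12 rad / 3.1416 = -0.0382.

```bash

python3 jog.py '{"sx": [-0.005, -0.005, -0.005, -0.005, 0], "sy": [0.165, 0.165, 0.165, 0.165, 0], "sz": [0, 0, 0, 0, 0], "drx": [0, 0, 0, 0, 0], "dry": [0, 0, 0, 0, 0], "drz": [0, 0, 0, 0, -0.0382]}' >/dev/null
python3 jog.py '{"sx": [0, 0, 0, 0, 0], "sy": [0, 0, 0, 0, 0], "sz": [0, 0, 0, 0, 0], "drx": [0, 0, 0, 0, 0], "dry": [0, 0, 0, 0, 0], "drz": [-0.0382, -0.0382, -0.0382, -0.0382, -0.0382]}' >/dev/null
python3 jog.py '{"sx": [0, 0], "sy": [0, 0], "sz": [0, 0], "drx": [0, 0], "dry": [0, 0], "drz": [0, 0]}' >/dev/null
python3 go.py 564 66.5 97 1.42
python3 - <<'E'
from h import *
d=optics.get_image("wrist"); cv2.imwrite("pics/w3.png",d["img"][:,:,::-1])
for n,X in dict(grip=(562,66.5,104),b1=(600,61,104)).items(): print(n,w2p(d,X))
E
```

```text
t 12.65 tcp [559.8  66.8 177.6] yang 1.411 zaxis [-0.001 -0.    -1.   ] tool d [-4.2  0.4 80.6] rz -0.009 F [-0.1  0.3  0.2] w 59.9 q [ 0.1   0.42  1.81  0.    0.91 -1.31]
grip [314.51218612 222.260149  ]
b1 [315.45182071 275.5715151 ]
```

View pics/w3.png

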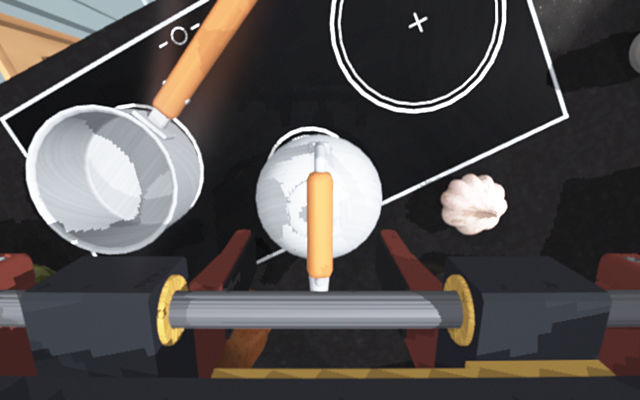

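The bar is centred at (320,225), about 2 to 3 mm right of where I predicted. I'll correct and grasp.

To row units: 28 mm / 200 = 0.14, 22 mm / 200 = 0.11.

```bash

python3 jog.py '{"sx": [-0.015, 0, 0, 0, 0], "sy": [0.01, 0, 0, 0, 0], "sz": [0.1, 0.14, 0.11, 0.05, 0], "drx": [0, 0, 0, 0, 0], "dry": [0, 0, 0, 0, 0], "drz": [0, 0, 0, 0, 0]}' 60 >/dev/null
python3 jog.py '{"sx": [0, 0, 0, 0, 0], "sy": [0, 0, 0, 0, 0], "sz": [0, 0, 0, 0, 0], "drx": [0, 0, 0, 0, 0], "dry": [0, 0, 0, 0, 0], "drz": [0, 0, 0, 0, 0]}' 8 >/dev/null
python3 jog.py '{"sx": [0, 0, 0, 0], "sy": [0, 0, 0, 0], "sz": [0, 0, 0, 0], "drx": [0, 0, 0, 0], "dry": [0, 0, 0, 0], "drz": [0, 0, 0, 0]}'
python3 go.py 433 176 97 1.42
```

```text
t: 13.87
ee_pos: [563.5, 68.4, 98.6]
orientation: [0.244, 3.132, 0.0]
ft_force: [-1.4, 1.0, 4.9]
width: 17.6
grasp_force: 30.0
t 13.87 tcp [563.5  68.4  98.6] yang 1.415 zaxis [ 0.  0. -1.] tool d [145.7  86.1   1.5] rz -0.005 F [-1.4  1.   4.9] w 17.6 q [ 0.1   0.54  1.84  0.    0.76 -1.32]
```

To row units: 12 mm / 200 = 0.06, 7 mm / 200 = 0.035.

```bash

python3 jog.py '{"sx": [0.03, 0.06, 0.06, 0.06, 0.06], "sy": [0.02, 0.035, 0.035, 0.035, 0.035], "sz": [-0.0025, 0, 0, 0, 0], "drx": [0, 0, 0, 0, 0], "dry": [0, 0, 0, 0, 0], "drz": [0, 0, 0, 0, 0]}' >/dev/null
python3 jog.py '{"sx": [0.06, 0.06, 0.06, 0.06, 0.06], "sy": [0.035, 0.035, 0.035, 0.035, 0.035], "sz": [0, 0, 0, 0, 0], "drx": [0, 0, 0, 0, 0], "dry": [0, 0, 0, 0, 0], "drz": [0, 0, 0, 0, 0]}'
python3 jog.py '{"sx": [0.06, 0.06, 0.06, 0.03, 0], "sy": [0.035, 0.035, 0.035, 0.02, 0], "sz": [0, 0, 0, 0, 0], "drx": [0, 0, 0, 0, 0], "dry": [0, 0, 0, 0, 0], "drz": [0, 0, 0, 0, 0]}' 
python3 go.py 433 176 97 1.42
python3 jog.py '{"sx": [0, 0, 0, 0, 0], "sy": [0, 0, 0, 0, 0], "sz": [0, 0, 0, 0, 0], "drx": [0, 0, 0, 0, 0], "dry": [0, 0, 0, 0, 0], "drz": [0, 0, 0, 0, 0]}' 60 >/dev/null
python3 jog.py '{"sx": [0, 0, 0, 0, 0], "sy": [0, 0, 0, 0, 0], "sz": [-0.05, -0.15, -0.2, -0.2, 0], "drx": [0, 0, 0, 0, 0], "dry": [0, 0, 0, 0, 0], "drz": [0, 0, 0, 0, 0]}' >/dev/null
python3 jog.py '{"sx": [0.05, 0.05, 0.05, 0.05, 0.05], "sy": [0.195, 0.195, 0.195, 0.195, 0.195], "sz": [0, 0, 0, 0, 0], "drx": [0, 0, 0, 0, 0], "dry": [0, 0, 0, 0, 0], "drz": [0, 0, 0, 0, 0]}' >/dev/null
python3 - <<'E'
from h import *
d=optics.get_image("top"); np.save("t4.npy",d,allow_pickle=True)
crop(d,175,130,225,150,3.5,"pics/top4.png")
f=lambda X:((w2p(d,X)-[174.5,129.5])*3.5-.5).round(1)
print("expect ket z30",f((431.2,176,30)),"barmid",f((431.2,176,104)),"pan rim",f((514,-91,71)))
E
```

```text
t: 14.7
ee_pos: [459.7, 153.0, 98.6]
orientation: [-0.244, -3.132, 0.0]
ft_force: [-0.1, -0.0, -1.9]
width: 17.9
grasp_force: 30.0
t: 15.12
ee_pos: [422.0, 184.3, 98.7]
orientation: [-0.242, -3.131, 0.0]
ft_force: [0.2, 0.4, -2.6]
width: 18.1
grasp_force: 30.0
t 15.12 tcp [422.  184.3  98.7] yang 1.416 zaxis [-0.001 -0.    -1.   ] tool d [-12.2  -6.5   1.6] rz -0.004 F [ 0.2  0.4 -2.6] w 18.1 q [ 0.39  0.42  2.07  0.    0.64 -1.03]
expect ket z30 [282.3 355.5] barmid [270.8 345.9] pan rim [575.8 253.3]
```

View pics/top4.png

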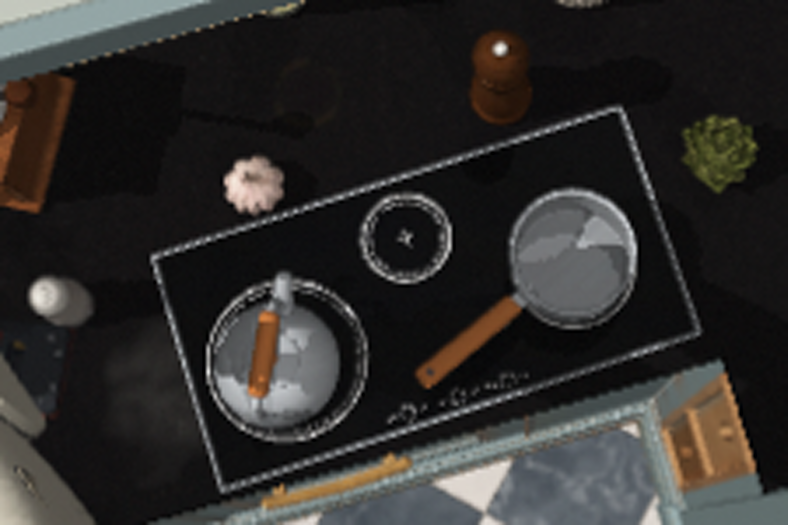

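I gave one row too many. The kettle bar's middle is at (263,354) where it should be at (271,346), so it is about 12 mm too near the robot. The pan is well centred, with its rim from 510 to 637 and its top at 189. I'll regrasp and slide the kettle back.

```bash

python3 - <<'E'
from h import *
d=np.load("t4.npy",allow_pickle=True).item()
W=lambda u,v,z=0:p2w(d,((u+.5)/3.5-.5+175,(v+.5)/3.5-.5+130),z)[:2].round(1)
print("bar",W(263.5,354,104),"body",W(277,366,30),"pan",W(573.5,253,71))
E
python3 jog.py '{"sx": [-0.05, -0.05, -0.05, -0.05, -0.05], "sy": [-0.195, -0.195, -0.195, -0.195, -0.195], "sz": [0, 0, 0, 0, 0], "drx": [0, 0, 0, 0, 0], "dry": [0, 0, 0, 0, 0], "drz": [0, 0, 0, 0, 0]}' >/dev/null
python3 jog.py '{"sx": [0, 0], "sy": [0, 0], "sz": [0, 0], "drx": [0, 0], "dry": [0, 0], "drz": [0, 0]}' >/dev/null
python3 go.py 422 184.3 99 1.416
```

```text
bar [424.3 182.2] body [421.7 180.7] pan [514.3 -88.9]
t 17.0 tcp [423.7 181.6 219. ] yang 1.411 zaxis [ 0.  0. -1.] tool d [  2.1   2.4 120. ] rz -0.005 F [0.  0.8 0.3] w 60.1 q [ 0.38  0.21  2.    0.    0.93 -1.03]
```

```bash

python3 jog.py '{"sx": [0, 0, 0, 0, 0], "sy": [0.01, 0, 0, 0, 0], "sz": [0.19, 0.19, 0.14, 0.075, 0], "drx": [0, 0, 0, 0, 0], "dry": [0, 0, 0, 0, 0], "drz": [0, 0, 0, 0, 0]}' >/dev/null
python3 jog.py '{"sx": [0, 0, 0, 0, 0], "sy": [0, 0, 0, 0, 0], "sz": [0, 0, 0, 0, 0], "drx": [0, 0, 0, 0, 0], "dry": [0, 0, 0, 0, 0], "drz": [0, 0, 0, 0, 0]}' 8 >/dev/null
python3 jog.py '{"sx": [0, 0, 0, 0], "sy": [0, 0, 0, 0], "sz": [0, 0, 0, 0], "drx": [0, 0, 0, 0], "dry": [0, 0, 0, 0], "drz": [0, 0, 0, 0]}'
python3 jog.py '{"sx": [-0.015, -0.025, -0.01, 0, 0], "sy": [-0.01, -0.01, -0.005, 0, 0], "sz": [0, 0, 0, 0, 0], "drx": [0, 0, 0, 0, 0], "dry": [0, 0, 0, 0, 0], "drz": [0, 0, 0, 0, 0]}'
python3 jog.py '{"sx": [0, 0, 0, 0, 0], "sy": [0, 0, 0, 0, 0], "sz": [0, 0, 0, 0, 0], "drx": [0, 0, 0, 0, 0], "dry": [0, 0, 0, 0, 0], "drz": [0, 0, 0, 0, 0]}' 60 >/dev/null
python3 jog.py '{"sx": [0, 0, 0, 0, 0], "sy": [0, 0, 0, 0, 0], "sz": [-0.05, -0.15, -0.2, -0.2, 0], "drx": [0, 0, 0, 0, 0], "dry": [0, 0, 0, 0, 0], "drz": [0, 0, 0, 0, 0]}' >/dev/null
python3 jog.py '{"sx": [0.05, 0.05, 0.05, 0.05, 0.05], "sy": [0.195, 0.195, 0.195, 0.195, 0.195], "sz": [0, 0, 0, 0, 0], "drx": [0, 0, 0, 0, 0], "dry": [0, 0, 0, 0, 0], "drz": [0, 0, 0, 0, 0]}' >/dev/null
python3 jog.py '{"sx": [0, 0], "sy": [0, 0], "sz": [0, 0], "drx": [0, 0], "dry": [0, 0], "drz": [0, 0]}'
python3 - <<'E'
from h import *
d=optics.get_image("top"); np.save("t5.npy",d,allow_pickle=True)
crop(d,175,130,225,150,3.5,"pics/top5.png")
E
```

```text
t: 18.17
ee_pos: [424.1, 185.3, 100.2]
orientation: [0.245, 3.132, 0.0]
ft_force: [-1.0, -0.8, 6.3]
width: 17.8
grasp_force: 30.0
t: 18.58
ee_pos: [433.4, 178.9, 100.2]
orientation: [0.245, 3.131, 0.001]
ft_force: [-0.7, -1.5, 6.2]
width: 17.8
grasp_force: 30.0
t: 20.0
ee_pos: [413.1, 381.0, 219.6]
orientation: [0.239, 3.132, -0.0]
ft_force: [-0.6, -0.7, 0.7]
width: 60.2
grasp_force: 0.0
```

View pics/top5.png

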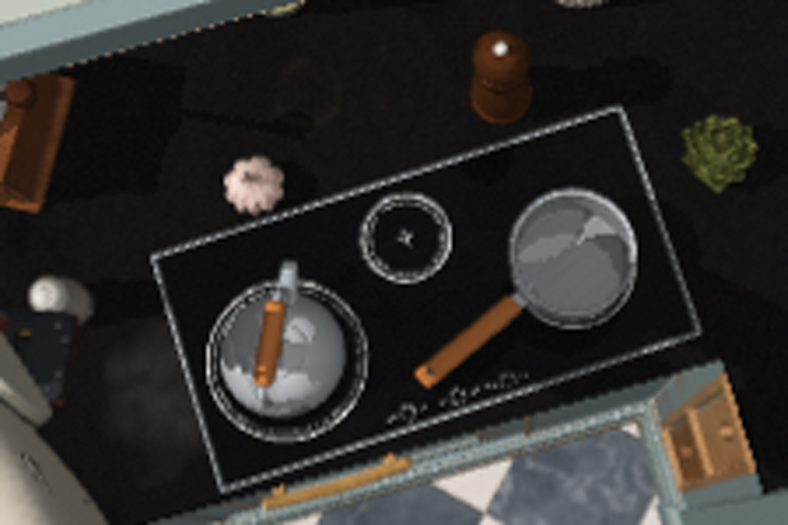

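The kettle bar's middle is at (269,343) against the expected (271,346), so it is within about 3 mm. Its body runs from 219 to 347, which is centred on the ring. The pan is also centred, the gripper is clear, and the bystanders haven't moved.

```bash
python3 -c "
from workcell import ctrl, optics, telemetry, job
print(job.close_job())"
```

```text
the job is handed in; nothing more can be done
None
```

The job is handed in after about 20 s of the 67 s: the saucepan and kettle have changed places, each measured within about 3 mm of its ring's centre, and the mill, shaker, garlic and artichoke still stand where they were; no verdict came back.

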